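Sweep the loose pipe fittings off the board into the tray

ROBOT

A 7-joint arm with a two-finger parallel gripper is mounted at the origin on the work surface. World frame = base frame: x ahead of the robot, y to its left, z up, the work surface at z = 0. Lengths are in m, angles in rad, forces in N, time in s.
With the tool pointing down it reaches from about 0.425 to 0.925 m from the base axis. Payload 6.8 kg.
Tool frame: the origin (TCP) lies between the finger pads; the fingertips stand r.tips_ahead ahead of it and the grasp point (between the pads) lies 5 mm behind it (r.tips_ahead is the distance from the TCP to the fingertips, in m); z points along the fingers, y is the line along which they close (so a half turn about z gives the same grasp; the last joint's range is limited). The gripper opens to 85 mm and grips with 20 to 120 N. Pads are 22 mm wide; open, the fingers measure 114 mm over their backs; the gripper's body (76 mm by 85 mm) begins 54 mm behind the grasp point. The pads swing forward as they close: fully open they stand 13 mm farther back than shut.
Start: joints at [1.177, 0.477, 0.022, 1.555, -0.011, 1.109, -0.083], TCP at [0.19, -0.648, 0.245] pointing down, gripper open.
Joint ranges: [-2.96, 2.96], [-0.34, 2.1], [-1.41, 1.46], [0.24, 2.44], [-1.37, 4.51], [0.17, 1.92], [-2.96, 2.96]. Speed limits (rad/s): [2.39, 2.39, 3.14, 3.14, 3.14, 3.14, 3.14].

INTERFACE

Orientations are given as a rotation vector (axis times angle).
In Python, from bench import r gives the robot as it stands.
- The arm moves only by the tool move_arm, never from a script. Its argument "rows" is one flat list of numbers, 4 for each row, row after row: the shift along the tool's x, y, z in cm, then the turn about the tool's z in degrees. In form: [tx, ty, tz, twist, tx, ty, tz, twist, ...]. A call has 1 to 10 rows; each row is the pose to reach, as a shift and turn from the pose commanded when the call began, along the tool's axes at that moment; what a row does not reach only later rows make up. A row lasts 1/8 s, in which the tool goes at most 62.5 mm and 10.7 degrees, less where a joint would pass 70% of its speed; a pose out of reach is approached as far as the arm can. A call with a gripper value outside its range is refused whole. "fingers" is the opening, from 0 (shut) to 1 (fully open), set as the call begins (left out, the last holds). The fingers move at their own pace and stop on an object; "newtons" is the grip in N (left out, the last holds). Time passes only in rows, so rows that repeat a pose let the fingers close. It gives the time, the measured TCP pose, the force, the opening and the grip force at its end, in the units of the state.
- r.get_obs(): the state, without advancing time (a new reading comes with each control period).
- r.grab_frame(name): name is "scene" or "top"; returns the picture (420x560x3 uint8, blue, green, red); there is no depth.
- r.camera_params(name): a dict with "fx", "fy", "cx", "cy" (pixels), "k1" (the pictures are not rectified: a ray, as slopes to the right and down, at radius r is drawn at 1 + k1 r^2 times it, then the intrinsics apply), "world_from_camera" (4x4, takes a point from camera to world coordinates). Camera axes: x right, y down, z forward; pixel columns grow to the right and rows downward; lengths in m; the calibration is good to about 2 mm. A picture is of the moment at which its call begins. camera_params takes no time and is no camera call.
- r.hand_in(): hands the job in; it is judged then, once.
The state is a dict: "clock": time; "joints": joint angles; "qvel": joint speeds; "tau": joint torques, N m; "tcp_pos": TCP position; "orientation": TCP orientation; "contact_force": force on the tool from outside, world axes, zero at the start; "moment": the same for the moment, N m; "grip_width": finger opening in m; "gripper_force": force on a finger pad.
Only numpy, scipy, OpenCV 4.12 (cv2) and the standard library are available. Lean on these libraries where they do the work, as an engineer would, in place of code of your own. Each camera call takes 0.05 s, during which the arm holds its last target. There are 200 camera calls.

TASK

Clear the loose fittings off the plywood board: with the fingertips, sweep the two brass hexagon nuts and the black pipe-clamp half along the board and over its end into the open steel tray that is tucked under that end. Slide them at a steady pace, do not pick them up or flick them, and leave the sample jar, the pump rotor and the wrench standing or lying where they are on the board.

Things in the scene. Friction and masses are not known exactly. Their poses are not given: they have to be found in the camera images.
- board: plywood board, fixed, 300 mm (own x) by 480 mm (own y), 18 mm thick, on bearers: top 88 mm above the bench, underside 70 mm. Origin: on the bench surface (z = 0) under the board's centre; own x points away from the robot (yaw up to 9 degrees either way); the ends are at own y = +240 and -240 mm. No raised edges
- tray: open stainless-steel tray, fixed, empty, 240 mm (own x) by 140 mm (own y), 60 mm high, walls 3 mm. Stands on the bench at one end of the board (+y or -y, varies), square to it, long wall tucked 12 mm under the board's end, so that what goes over the end within the tray's length drops 85 mm into it. Its middle is 10 to 50 mm nearer the robot than the board's. Origin: centre of its underside
- case: closed flat grey plastic spares case, fixed, 220 mm by 105 mm, 50 mm high, standing on the bench at the other end of the board; nothing goes there. Origin: centre of its underside
- nut_a: first brass hexagon union nut lying flat, 36 mm across flats, 42 mm across corners, 20 mm high, about 90 g. Origin: centre of its underside; z up. Loose on the board; stands at any yaw
- nut_b: second brass hexagon union nut lying flat, 36 mm across flats, 42 mm across corners, 20 mm high, about 90 g. Origin: centre of its underside; z up. Loose on the board; stands at any yaw. Same as the first
- clamp: half of a black plastic pipe clamp: a rectangular block 36 mm (own x) by 30 mm (own y), 20 mm high with upright sides and a half-round groove across the middle of its top; about 40 g. Origin: centre of its underside; z up. Loose on the board, at any yaw
- jar: small clear sample jar with a white lid, 48 mm in diameter, 50 mm tall, standing on the far part of the board near one end. Loose; leave alone. Origin: centre of its underside
- rotor: roller rotor of a peristaltic pump: two black discs 56 mm in diameter with white rollers between and a steel stub shaft on top, 46 mm tall, standing on the far part of the board near the other end. Loose; leave alone. Origin: centre of its underside
- wrench: steel wrench 160 mm long lying along the far edge of the board. Loose; leave alone. Origin: on the board below the tool's middle, x along the tool

How it is judged:
At the end, for the whole second after the job is handed in: Both nuts and the clamp half lie at rest inside the steel tray, within its walls and below the board (flat, leaning or on one another; origin less than 68 mm above the bench); the jar, the rotor and the wrench are within 20 mm of where they stood, jar and rotor upright (x of nut_a in the frame of tray between -0.118 and 0.118 m and y of nut_a in the frame of tray between -0.068 and 0.068 m and z of each of nut_a, nut_b, clamp in the frame of tray below 0.068 m and linear speed of each of nut_a, nut_b, clamp below 0.03 m/s and x of nut_b in the frame of tray between -0.118 and 0.118 m and y of nut_b in the frame of tray between -0.068 and 0.068 m and x of clamp in the frame of tray between -0.118 and 0.118 m and y of clamp in the frame of tray between -0.068 and 0.068 m and distance of each of jar, rotor, wrench from where it was at the start of the episode below 0.02 m and angle between each of jar, rotor's own z axis and vertical below 0.3 rad); the robot touches nothing.
It fails at once if a fitting is lifted: its underside more than 12 mm above the board (height (world z) of any of nut_a, nut_b, clamp above 0.1 m).
It fails at once if a fitting is flicked or batted along the board, faster than 0.6 m/s ((height (world z) of nut_a above 0.083 m and linear speed of nut_a above 0.6 m/s) or (height (world z) of nut_b above 0.083 m and linear speed of nut_b above 0.6 m/s) or (height (world z) of clamp above 0.083 m and linear speed of clamp above 0.6 m/s)).
It fails at once if the jar, the rotor or the wrench is shifted by more than 20 mm (distance of any of jar, rotor, wrench from where it was at the start of the episode above 0.02 m).
It fails at once if the jar or the rotor is tipped (angle between any of jar, rotor's own z axis and vertical above 0.3 rad).
It also fails if it takes over 64 s, if anything falls off the work surface, if the arm or the gripper's body presses on something with over 40 N, if the wrist force passes 120 N, or if a joint passes its speed limit or range.

## Working session

There is one attempt and no reset: what is moved stays moved. The work goes in short steps, Python scripts to look and compute and a tool call to move; the robot and the scene stay as the last step left them, time stands still between calls to the robot, and variables do not carry over. Pictures are saved under pics/ and viewed, at most 10 in all, crops included, and the job is handed in when it is done.

Besides the shell and the picture viewer there is one more tool, called after ">>>" as name(argument=value, ...), one argument or row to a line, values as JSON. move_arm: Moves the arm, as the interface text tells. Its arguments: {"type":"object","properties":{"rows":{"type":"array"},"fingers":{"type":"number"},"newtons":{"type":"number"}},"required":["rows"]}

```bash
mkdir -p pics; ls; python3 - <<'E'
from bench import r
import cv2
for n in("scene","top"):
    cv2.imwrite(f"pics/{n}0.png",r.grab_frame(n)); p=r.camera_params(n); print(n,p)
o=r.get_obs(); print(o,r.tips_ahead)
E
```

```text
pics
scene {'fx': 496.46211574281415, 'fy': 496.46211574281415, 'cx': 280.0200414625282, 'cy': 206.01954474577093, 'k1': 0.0023596270651163116, 'world_from_camera': array([[-0.08804338,  0.63864988, -0.76444404,  1.35473425],
       [ 0.9959301 ,  0.07128871, -0.05514664,  0.08052645],
       [ 0.01927684, -0.76618813, -0.64232714,  0.69656008],
       [ 0.        ,  0.        ,  0.        ,  1.        ]])}
top {'fx': 529.1277029512747, 'fy': 529.1277029512747, 'cx': 277.12506282316394, 'cy': 206.9949349520363, 'k1': -0.03905371037796983, 'world_from_camera': array([[-0.02685312, -0.99007848,  0.13792576,  0.4132671 ],
       [-0.99961029,  0.02764833,  0.0038525 ,  0.00713763],
       [-0.00762769, -0.13776855, -0.99043508,  1.395769  ],
       [ 0.        ,  0.        ,  0.        ,  1.        ]])}
{'clock': 0.1, 'joints': array([ 1.17688783,  0.47772231,  0.02234796,  1.55635705, -0.01150624,
        1.10929605, -0.08311207]), 'qvel': array([-0.00104294, -0.00267409, -0.00081363, -0.00256172,  0.00019531,
       -0.00199679,  0.00038288]), 'tau': array([ 4.17096686e-03, -5.97762823e+01,  1.61347635e+00, -2.81958854e+01,
        1.27774570e-02,  4.97125482e-03,  1.44428947e-05]), 'tcp_pos': array([ 0.19014942, -0.64712845,  0.24441786]), 'orientation': array([-3.10796848e+00, -4.47190832e-01,  5.51458623e-04]), 'contact_force': array([0.71042478, 0.56650802, 0.55259911]), 'moment': array([-0.01417471,  0.0487353 ,  0.05113845]), 'gripper_force': 0.0, 'grip_width': 0.08544151979337454} 0.014
```

View pics/scene0.png

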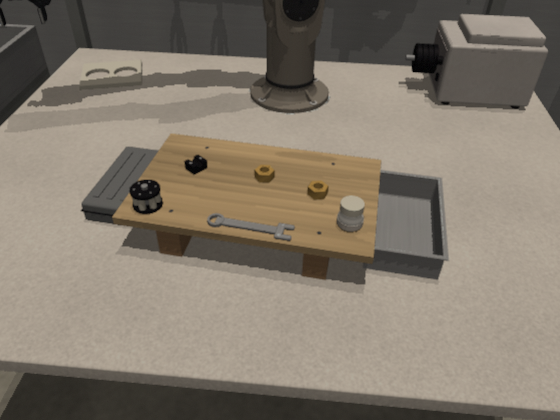

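View pics/top0.png

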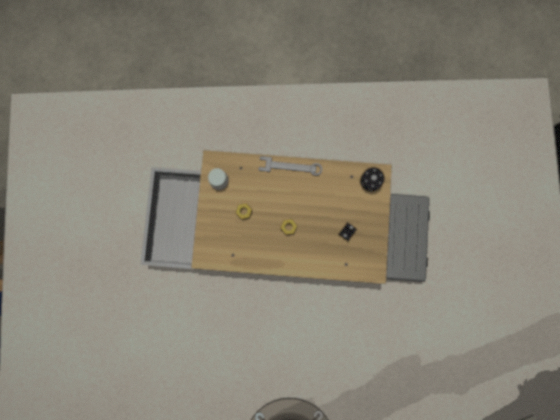

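The tray is at the +y end: left in the top view (about 175,218), right in the scene view. In the top view I see:
- **Nuts:** (244,211) and (289,228)
- **Clamp:** (348,232)
- **Jar:** (218,178)
- **Rotor:** (373,179)
- **Wrench:** along the far edge

In the scene view the nuts are at (264,173) and (318,190), and the clamp is at (196,164).

```bash
cat > h.py <<'E'
import numpy as np, cv2
from bench import r
def ray(n,uv):
    p=r.camera_params(n); K=np.array([[p['fx'],0,p['cx']],[0,p['fy'],p['cy']],[0,0,1]])
    s=cv2.undistortPoints(np.array([[uv]],float),K,np.array([p['k1'],0,0,0]))[0,0]
    T=np.array(p['world_from_camera']); return T[:3,3],T[:3,:3]@np.r_[s,1]
def plane(n,uv,z):
    o,d=ray(n,uv); return (o+d*(z-o[2])/d[2])
def tri(a,b):
    o1,d1=ray("scene",a);o2,d2=ray("top",b)
    t=np.linalg.lstsq(np.c_[d1,-d2],o2-o1,rcond=None)[0]
    p,q=o1+t[0]*d1,o2+t[1]*d2; return (p+q)/2,np.linalg.norm(p-q)
def blobs(img,m,lo=15):
    n,_,st,c=cv2.connectedComponentsWithStats(m.astype(np.uint8)); 
    return [(c[i].round(1).tolist(),st[i].tolist()) for i in range(1,n) if st[i,4]>lo]
E
python3 - <<'E'
from h import *
S=cv2.imread("pics/scene0.png");T=cv2.imread("pics/top0.png")
for n,I,w in(("scene",S,(120,130,270,120)),("top",T,(185,145,215,145))):
    x,y,W,H=w; hsv=cv2.cvtColor(I,cv2.COLOR_BGR2HSV)[y:y+H,x:x+W]
    for pt in ([(264,167),(318,184),(230,180)] if n=="scene" else [(238,211),(283,228),(300,190)]): print(n,pt,hsv[pt[1]-y,pt[0]-x])
    wood=(hsv[...,1]>60)&(hsv[...,2]>70)
    h=hsv[...,0];print("hue",np.percentile(h[wood],[1,25,50,75,99]))
    print("brass",[(np.add(c,(x,y)),s) for c,s in blobs(I,(h>=20)&(h<35)&(hsv[...,1]>100))])
    print("black",[(np.add(c,(x,y)),s) for c,s in blobs(I,(hsv[...,2]<45),25)])
    print("white",[(np.add(c,(x,y)),s) for c,s in blobs(I,(hsv[...,2]>110)&(hsv[...,1]<60),40)])
    q=cv2.cvtColor(I,cv2.COLOR_BGR2HSV); m=((q[...,1]>85)&(q[...,2]>60)&(q[...,0]<25)).astype(np.uint8)
    cs=max(cv2.findContours(m,0,2)[0],key=cv2.contourArea); hu=cv2.convexHull(cs)
    e=cv2.approxPolyDP(hu,12,True)[:,0]; print("board",e.tolist())
    for u in e: print(plane(n,u.astype(float),.088).round(3))
a=cv2.resize(S[130:260,110:450],None,fx=2.3,fy=2.3,interpolation=2);b=cv2.resize(T[145:290,140:440],None,fx=2.6,fy=2.6,interpolation=2)
b=cv2.copyMakeBorder(b,0,0,0,max(0,a.shape[1]-b.shape[1]),0)[:300]
cv2.imwrite("pics/c.png",np.vstack([a[:299],b[:,:a.shape[1]]]))
E
```

```text
scene (264, 167) [ 19 153  95]
scene (318, 184) [ 18 152  87]
scene (230, 180) [ 18 105 141]
hue [17. 17. 18. 18. 19.]
brass []
black [(array([196.1, 164.7]), [65, 25, 22, 19, 249]), (array([144.5, 190.3]), [10, 50, 30, 21, 407]), (array([148.2, 208.4]), [13, 70, 29, 14, 137])]
white [(array([280. , 140.2]), [0, 0, 270, 43, 4711]), (array([382.8, 222.9]), [255, 64, 15, 56, 737]), (array([352.1, 203.1]), [221, 66, 23, 16, 289]), (array([253.6, 225.1]), [87, 83, 87, 25, 549]), (array([125.6, 237.4]), [0, 95, 27, 25, 220])]
board [[112, 216], [170, 134], [380, 160], [372, 261], [325, 278], [164, 253]]
[ 0.693 -0.277  0.088]
[ 0.403 -0.245  0.088]
[0.452 0.229 0.088]
[0.758 0.196 0.088]
[0.804 0.117 0.088]
[ 0.777 -0.157  0.088]
top (238, 211) [ 25 141 150]
top (283, 228) [ 25 138 150]
top (300, 190) [ 19 101 154]
hue [17. 18. 19. 19. 23.]
brass [(array([243.4, 210.7]), [48, 57, 21, 18, 235]), (array([288.4, 226.3]), [95, 73, 19, 18, 226])]
black [(array([371.2, 180.1]), [177, 24, 21, 22, 212]), (array([347.2, 231.2]), [155, 80, 14, 14, 76])]
white [(array([304.7, 156.4]), [0, 0, 215, 50, 3770]), (array([216.4, 176.7]), [23, 23, 19, 18, 268]), (array([190.2, 218.8]), [0, 35, 15, 90, 960]), (array([264.4, 283.7]), [0, 126, 215, 19, 2002])]
board [[204, 152], [389, 165], [384, 281], [192, 266]]
[0.741 0.194 0.088]
[ 0.694 -0.273  0.088]
[ 0.405 -0.245  0.088]
[0.455 0.226 0.088]
```

View pics/c.png

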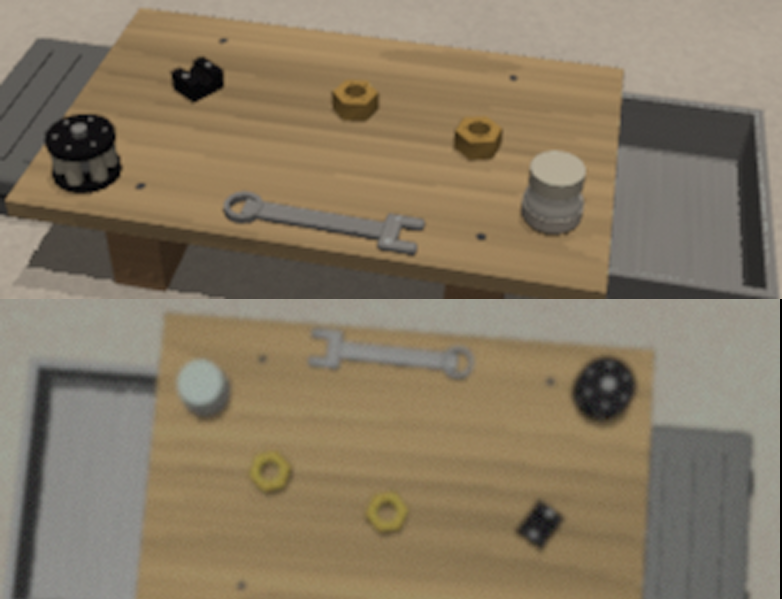

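The crop shows both nut bores, the clamp at roughly 45° and the jar near the tray end, with all sweep lanes clear of the jar. Next I'll triangulate and put the points in the board frame.

```bash
cat >> h.py <<'E'
C=np.array([.5737,-.0245]); 
yw=-np.arctan2(.0485,.469); ex=np.array([np.cos(yw),np.sin(yw)]); ey=np.array([-ex[1],ex[0]])
def bf(p): d=np.asarray(p)[:2]-C; return np.r_[d@ex,d@ey]
E
python3 - <<'E'
from h import *
print("yaw",np.degrees(yw))
for k,a,b,z in(("nut_a",(318.3,183.9),(243.8,211.2),.108),("nut_b",(264.3,167.8),(288.5,226.9),.108),("clamp",(196.1,162),(347.7,231.5),.108),("jarlid",(351.9,203),(218,176.6),.138),("rotortop",(144.5,189.5),(372,179.5),.13),
 ("corner_near_tray",(381,156),(192,267),.088),("corner_far_tray",(374,240.5),(204,152),.088)):
    p,e=tri(a,b); print(k,p.round(4),"gap",round(e,4),"bf",(bf(p)*1e3).round(1),"top@z",(bf(plane("top",b,z))*1e3).round(1),"scene@z",(bf(plane("scene",a,z))*1e3).round(1))
for n,u in(("top",(153,169.5)),("top",(144.5,267)),("scene",(443.5,176)),("scene",(439,268.5))): print("trayrim",n,(bf(plane(n,u,.06))*1e3).round(1))
o=r.get_obs()
from scipy.spatial.transform import Rotation as R
M=R.from_rotvec(o['orientation']).as_matrix(); th=np.degrees(np.arctan2(M[1,0],M[0,0]))
print(M.round(3),"th",th,"twist",-(90+np.degrees(yw)-th),"tcp bf",bf(o['tcp_pos'])*1e3)
for y in(-90,):
  for x in(0,):
    w=C+x/1e3*ex+y/1e3*ey; print("to bf",x,y,w,(M.T@(np.r_[w,.2]-o['tcp_pos'])*100).round(2))
E
```

```text
yaw -5.904057100403905
nut_a [0.5839 0.0962 0.1116] gap 0.0043 bf [ -2.2 121.1] top@z [ -1.5 119.2] scene@z [ -7.4 122.8]
nut_b [ 0.5423 -0.0131  0.1114] gap 0.0024 bf [-32.4   8.1] top@z [-31.9   6.9] scene@z [-37.2   8.3]
clamp [ 0.5274 -0.1572  0.1038] gap 0.0037 bf [ -32.4 -136.7] top@z [ -32.3 -138. ] scene@z [ -26.9 -132.6]
jarlid [0.667  0.1559 0.1373] gap 0.0052 bf [ 74.2 189.1] top@z [ 74.3 186.4] scene@z [ 74.5 191.7]
rotortop [ 0.6522 -0.2225  0.1227] gap 0.0014 bf [  98.4 -188.9] top@z [  96.7 -187. ] scene@z [ 107.  -184.9]
corner_near_tray [0.4519 0.2272 0.0978] gap 0.0058 bf [-147.   237.8] top@z [-146.8  236.5] scene@z [-162.8  241.6]
corner_far_tray [0.7351 0.1935 0.1143] gap 0.0066 bf [138.1 233.5] top@z [144.4 234.5] scene@z [109.  239.2]
trayrim top [ 95.2 366.7]
trayrim top [-155.8  361.1]
trayrim scene [-157.2  380.6]
trayrim scene [126.1 356.8]
[[ 0.959  0.282 -0.001]
 [ 0.282 -0.959  0.002]
 [-0.    -0.002 -1.   ]] th 16.375650119750443 twist -67.72029277984565 tcp bf [-317.47063618 -658.77889116]
to bf 0 -90 [ 0.56444233 -0.1140226 ] [ 50.94 -40.59   4.5 ]
```

>>> move_arm(
  rows=[3.5,-3.5,0,-6,7,-7,0,-12,10.5,-10.5,0,-18,14,-14,0,-24,17.5,-17.5,0,-30,21,-21,0,-37,24.5,-24.5,0,-44,28,-28,0,-52,31.5,-31.5,0,-60,35,-35,0,-67.7],
  fingers=0.25,
)

```text
clock: 1.35
tcp_pos: [0.4278, -0.2117, 0.2452]
orientation: [-2.329, -2.109, 0.0]
contact_force: [0.3, -1.2, -0.1]
grip_width: 0.0214
gripper_force: 0.0
```

```bash
cat > st.py <<'E'
from h import *
from scipy.spatial.transform import Rotation as R
o=r.get_obs(); M=R.from_rotvec(o['orientation']).as_matrix(); th=np.degrees(np.arctan2(M[1,0],M[0,0]))
p=o['tcp_pos'];print("t",o['clock'],"tcp bf mm (x,y,z)",(bf(p)*1e3).round(1),p[2].round(4),"twist err",th-90-np.degrees(yw),"tilt",M[:,2].round(3),"grip",o['grip_width'],"tips",r.tips_ahead,"F",o['contact_force'].round(1))
E
python3 st.py
```

```text
t 1.35 tcp bf mm (x,y,z) [-125.9 -201.2] 0.2452 twist err 0.22474046026505423 tilt [-0. -0. -1.] grip 0.021388082938285802 tips 0.014 F [ 0.3 -1.2 -0.1]
```

>>> move_arm(
  rows=[4.5,2,0.5,0,9,4,1,0,13.6,6.1,2,0,18.1,8.1,3,0,22.7,10.2,4,0,27.2,12.3,5,0,27.2,12.3,8,0,27.2,12.3,11,0,27.2,12.3,13,0,27.2,12.3,13.8,0],
)

```text
clock: 2.6
tcp_pos: [0.5772, 0.0444, 0.1061]
orientation: [-2.333, -2.103, 0.002]
contact_force: [-0.0, -0.8, -0.4]
grip_width: 0.0213
gripper_force: 0.0
```

```bash
python3 st.py; python3 -c "
from h import *
S=r.grab_frame('scene');T=r.grab_frame('top')
a=cv2.resize(S[100:270,110:450],None,fx=2,fy=2);b=cv2.resize(T[145:290,140:420],None,fx=2,fy=2)
b=cv2.copyMakeBorder(b,0,0,0,a.shape[1]-b.shape[1],0)[:260]
cv2.imwrite('pics/d.png',np.vstack([a,b]))"
```

```text
t 2.6 tcp bf mm (x,y,z) [-3.6 68.9] 0.1061 twist err -0.031482258518919615 tilt [-0.002 -0.    -1.   ] grip 0.02131671263106636 tips 0.014 F [-0.  -0.8 -0.4]
```

View pics/d.png

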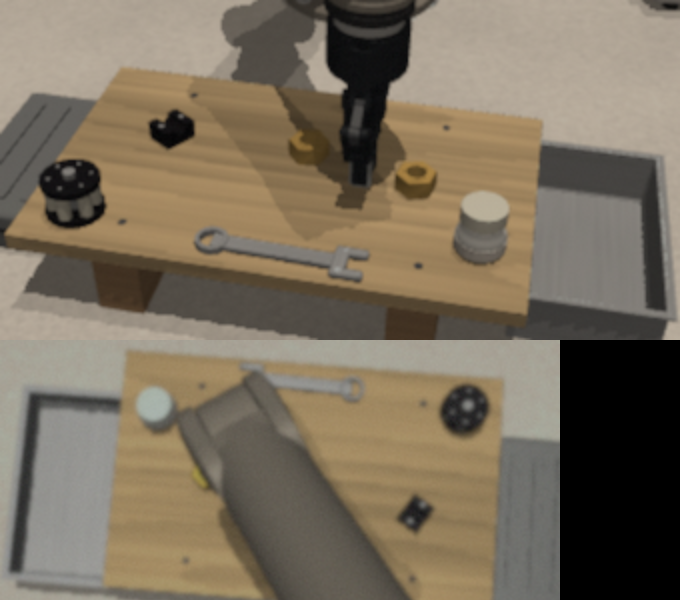

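The fingers stand between the two nuts, just above the board. Nut_a is free ahead of them at crop (415,178), and the jar is clear.

>>> move_arm(
  rows=[1.5,0,0,0,3,0,0,0,5,0,0,0,7,0,0,0,9,0,0,0,11,0,0,0,13,0,0,0,15,0,0,0,17,0,0,0,18,0,0,0],
)

```text
clock: 3.95
tcp_pos: [0.5962, 0.2262, 0.1073]
orientation: [-2.331, -2.105, -0.001]
contact_force: [0.0, -0.5, 0.1]
grip_width: 0.0212
gripper_force: 0.0
```

>>> move_arm(
  rows=[1,0,0,0,1.8,0,0,0,1.8,0,0,0,1.8,0,0,0],
)

```text
clock: 4.45
tcp_pos: [0.5984, 0.2409, 0.1072]
orientation: [2.334, 2.103, -0.001]
contact_force: [0.3, -0.2, -0.3]
grip_width: 0.0214
gripper_force: 0.0
```

```bash
python3 st.py; python3 -c "
from h import *
S=r.grab_frame('scene')
cv2.imwrite('pics/e.png',cv2.resize(S[100:290,110:460],None,fx=2,fy=2))"
```

```text
t 4.45 tcp bf mm (x,y,z) [ -2.7 266.6] 0.1072 twist err -0.05782321578862959 tilt [-0.    -0.001 -1.   ] grip 0.02144014441280397 tips 0.014 F [ 0.3 -0.2 -0.3]
```

View pics/e.png

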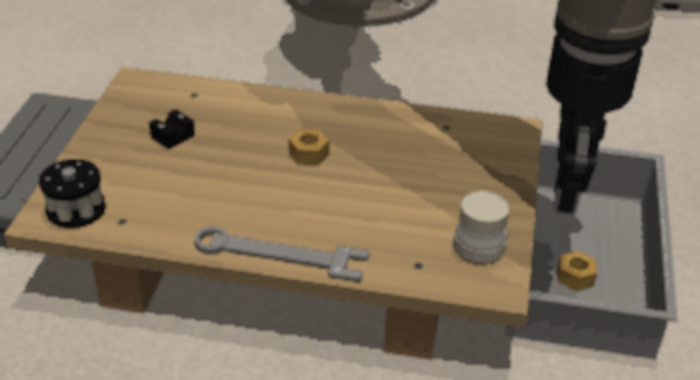

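Nut_a is in the tray at crop (577,269). Nut_b is next.

>>> move_arm(
  rows=[0,0,-3,0,-2,0,-5.5,0,-7,-0.5,-6,0,-12,-1,-6,0,-17,-1.5,-6,0,-22,-2,-6,0,-27,-2.5,-6,0,-31.2,-3,-5.5,0,-31.2,-3,-3,0,-31.2,-3,0,0],
)

```text
clock: 5.75
tcp_pos: [0.5365, -0.0673, 0.1074]
orientation: [2.335, 2.099, 0.001]
contact_force: [0.2, 0.6, -0.3]
grip_width: 0.0209
gripper_force: 0.0
```

>>> move_arm(
  rows=[1,0,0,0,2,0,0,0,4,0,0,0,6,0,0,0,8,0,0,0,10,0,0,0,12,0,0,0,14,0,0,0,16,0,0,0,17.5,0,0,0],
)

```text
clock: 7.0
tcp_pos: [0.5544, 0.11, 0.1073]
orientation: [-2.332, -2.104, -0.0]
contact_force: [-0.3, -1.3, 0.7]
grip_width: 0.0213
gripper_force: 0.6
```

```bash
python3 st.py; python3 -c "
from h import *
S=r.grab_frame('scene')
cv2.imwrite('pics/f.png',cv2.resize(S[100:290,110:460],None,fx=2,fy=2))"
```

```text
t 7.0 tcp bf mm (x,y,z) [-33.1 131.8] 0.1073 twist err 0.023013794082758388 tilt [-0.  0. -1.] grip 0.02133511713926882 tips 0.014 F [-0.3 -1.3  0.7]
```

View pics/f.png

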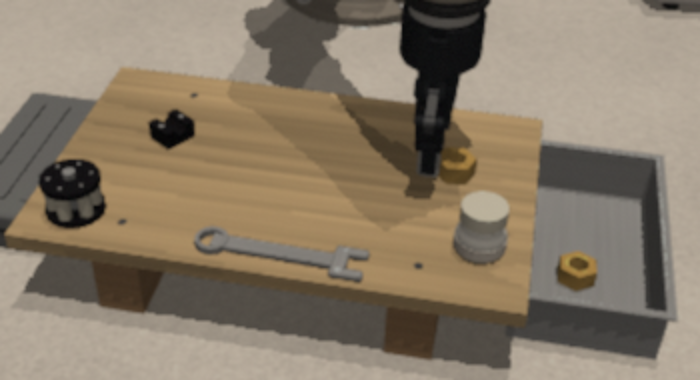

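Nut_b is held against the fingers at crop (458,163). I'll continue it over the edge, then go back for the clamp (start at y = -192, x = -31).

>>> move_arm(
  rows=[1,0,0,0,3,0,0,0,5,0,0,0,7,0,0,0,9,0,0,0,11,0,0,0,12.5,0,0,0,13.5,0,0,0,13.5,0,0,0,13.5,0,0,0],
)

```text
clock: 8.3
tcp_pos: [0.5684, 0.2418, 0.1071]
orientation: [2.334, 2.102, -0.001]
contact_force: [0.7, -0.3, 0.9]
grip_width: 0.0212
gripper_force: 0.0
```

>>> move_arm(
  rows=[0,0,-3,0,-1,0,-6,0,-6,0,-6,0,-11,0,-6,0,-16,0,-6,0,-21,0,-6,0,-26,0,-6,0,-31,0,-6,0,-36,0,-6,0,-41,0.1,-6,0],
)

```text
clock: 9.55
tcp_pos: [0.526, -0.1677, 0.1675]
orientation: [2.335, 2.102, -0.001]
contact_force: [1.0, -0.7, 0.7]
grip_width: 0.0214
gripper_force: 0.0
```

```bash
python3 st.py; python3 -c "
from h import *
S=r.grab_frame('scene')
cv2.imwrite('pics/g.png',cv2.resize(S[100:290,110:460],None,fx=2,fy=2))"
```

```text
t 9.55 tcp bf mm (x,y,z) [ -32.7 -147.4] 0.1675 twist err -0.10708574364451717 tilt [ 0.    -0.001 -1.   ] grip 0.021407337560740855 tips 0.014 F [ 1.  -0.7  0.7]
```

View pics/g.png

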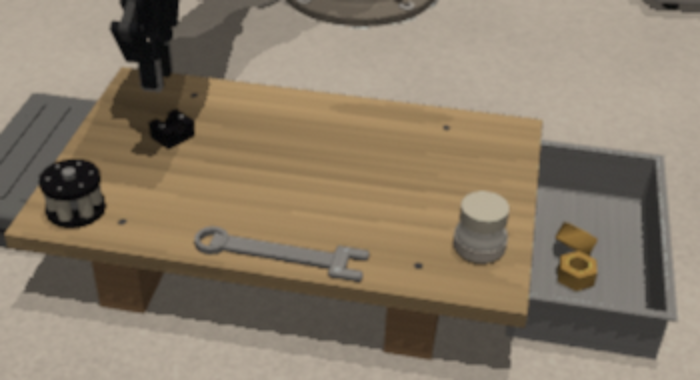

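Both nuts are in the tray at crop (576,238) and (577,269). The clamp is still at (172,129), so I'll drop behind it and sweep.

>>> move_arm(
  rows=[-2.5,0,0,0,-4.5,0,0,0,-4.5,0,2,0,-4.5,0,4,0,-4.5,0,6,0,-4.5,0,6,0],
)

```text
clock: 10.35
tcp_pos: [0.521, -0.2098, 0.106]
orientation: [-2.331, -2.102, 0.003]
contact_force: [-0.3, -0.0, 0.0]
grip_width: 0.0215
gripper_force: 0.0
```

>>> move_arm(
  rows=[1,0,0,0,2,0,0,0,3.5,0,0,0,5,0,0,0,7,0,0,0,9,0,0,0,11,0,0,0,13,0,0,0,15,0,0,0,16.5,0,0,0],
)

```text
clock: 11.6
tcp_pos: [0.5394, -0.044, 0.1075]
orientation: [2.332, 2.105, 0.001]
contact_force: [0.4, -0.5, 0.6]
grip_width: 0.021
gripper_force: 0.4
```

>>> move_arm(
  rows=[1,0,0,0,3,0,0,0,5,0,0,0,7,0,0,0,9,0,0,0,11,0,0,0,13,0,0,0,15,0,0,0,16.5,0,0,0,17,0,0,0],
)

```text
clock: 12.85
tcp_pos: [0.5569, 0.1247, 0.1073]
orientation: [-2.332, -2.105, -0.0]
contact_force: [0.0, -0.7, 0.1]
grip_width: 0.021
gripper_force: 0.2
```

```bash
python3 st.py; python3 -c "
from h import *
S=r.grab_frame('scene')
cv2.imwrite('pics/h.png',cv2.resize(S[100:290,110:460],None,fx=2,fy=2))"
```

```text
t 12.85 tcp bf mm (x,y,z) [-32.1 146.7] 0.1073 twist err 0.06563805957978364 tilt [ 0.  0. -1.] grip 0.020957897885060035 tips 0.014 F [ 0.  -0.7  0.1]
```

View pics/h.png

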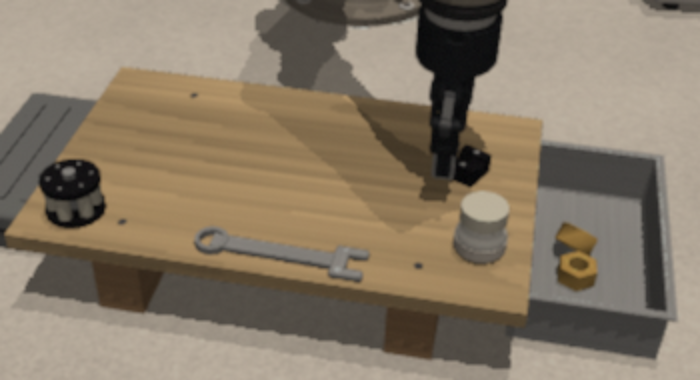

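The clamp is nested ahead of the fingers at crop (471,165). I'll finish the sweep and lift clear.

>>> move_arm(
  rows=[1,0,0,0,3,0,0,0,5,0,0,0,7,0,0,0,9,0,0,0,10.5,0,0,0,12,0,0,0,12,0,0,0,12,0,0,0],
)

```text
clock: 14.02
tcp_pos: [0.5693, 0.2418, 0.1071]
orientation: [2.334, 2.103, -0.001]
contact_force: [0.0, -0.8, 0.4]
grip_width: 0.0212
gripper_force: 0.0
```

>>> move_arm(
  rows=[0,0,-2,0,0,0,-5,0,0,0,-9,0,0,0,-12,0,0,0,-12,0,0,0,-12,0,0,0,-12,0],
)

```text
clock: 14.9
tcp_pos: [0.5687, 0.242, 0.2263]
orientation: [-2.333, -2.103, 0.003]
contact_force: [0.8, -0.3, -0.2]
grip_width: 0.0211
gripper_force: 0.0
```

```bash
python3 st.py; python3 -c "
from h import *
S=r.grab_frame('scene')
cv2.imwrite('pics/i.png',cv2.resize(S[100:290,110:460],None,fx=2,fy=2))"
```

```text
t 14.9 tcp bf mm (x,y,z) [-32.4 264.6] 0.2263 twist err -0.035502123868766056 tilt [-0.002 -0.001 -1.   ] grip 0.02114053818719631 tips 0.014 F [ 0.8 -0.3 -0.2]
```

View pics/i.png

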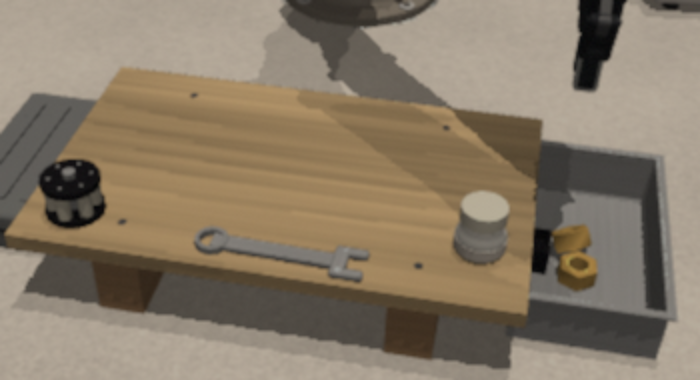

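The clamp is in the tray at crop (541,250), beside the nuts at (572,238) and (577,269). The jar, rotor and wrench haven't moved, and the arm is clear.

```bash
python3 -c "
from bench import r
print(r.hand_in())"
```

```text
the job is handed in; nothing more can be done
None
```

Both nuts and the clamp half were swept into the steel tray, the jar, rotor and wrench look unmoved in the last picture, and the job was handed in at about 15 s; no verdict was returned.

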